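# Sort the bench leftovers into their trays

### The job

Clear the bench after the lesson: put the two brass parts in the green tray, the two wooden file handles in the pale wooden tray and the steel V-block in the blue tray. Each should rest on its tray's floor, not on another part or on a rim, the same side up as it lies now. Leave the amber jar and the red pot standing where they are.

Things in the scene. Friction and masses are not known exactly. Their poses are not given: they have to be found in the camera images.
- handle_light: File handle of pale wood. Lies flat on its side, long axis = its x (steel ferrule end at +x). Overall 95 mm long; the wooden grip is a flat-sided bar 75 mm long (x from -47.5 to +27.5 mm), 26 mm wide (y), 24 mm high (z), then a steel ferrule 18 mm in diameter and 20 mm long. Origin: middle of the 95 mm length, on the underside. 45 g or so.
- handle_dark: File handle of dark brown wood. Lies flat on its side, long axis = its x (steel ferrule end at +x). Overall 95 mm long; the wooden grip is a flat-sided bar 75 mm long (x from -47.5 to +27.5 mm), 26 mm wide (y), 24 mm high (z), then a steel ferrule 18 mm in diameter and 20 mm long. Origin: middle of the 95 mm length, on the underside. 45 g or so.
- thumb_nut: Brass thumb nut, upright: round flange 40 mm in diameter and 8 mm high, above it a solid round boss 28 mm in diameter up to 30 mm (grip the boss). Axis = z. Origin: centre of the underside. About 160 g.
- bushing: Plain brass bushing, upright: ring 34 mm outside diameter, hole 18 mm, 28 mm high. Axis = z. Origin: centre of the underside. About 140 g.
- vblock: Dark steel V-block with an open groove on top: 50 mm long (its x), 32 mm wide (its y), 31.5 mm high; the groove runs across along y, 18 mm wide, down to 18 mm above the underside. Grip it across its y faces. Origin: centre of the underside. About 320 g.
- tray_green: Green plastic tray, for brass parts. Open tray, fixed to the bench, outside 130 mm (its x) by 180 mm (its y) by 20 mm high, walls and floor 4 mm thick. Origin: centre of the underside, so the inner floor is 4 mm above it; inside 122 x 172 mm.
- tray_wood: Tray of pale wood, for file handles. Open tray, fixed to the bench, outside 130 mm (its x) by 180 mm (its y) by 20 mm high, walls and floor 4 mm thick. Origin: centre of the underside, so the inner floor is 4 mm above it; inside 122 x 172 mm.
- tray_blue: Blue painted tray, for steel parts. Open tray, fixed to the bench, outside 130 mm (its x) by 180 mm (its y) by 20 mm high, walls and floor 4 mm thick. Origin: centre of the underside, so the inner floor is 4 mm above it; inside 122 x 172 mm.
- jar: Amber jar with white cap, loose, 52 mm in diameter and 60 mm high, upright; stands among the parts and stays where it is. Origin: centre of the underside.
- red_pot: Small red plastic pot, loose, empty, 50 mm in diameter and 45 mm high, upright; stands among the parts and stays where it is. Origin: centre of the underside.

How it is judged:
By the outcome, as a careful person would: the job done as asked, in the order asked, and still so for the second after the job is handed in, with the robot touching nothing.
It also fails if it takes over 128 s, if anything falls off the work surface, if the arm or the gripper's body presses on something with over 40 N, if the wrist force passes 120 N, or if a joint passes its speed limit or range.

### The arm

A 7-joint arm with a two-finger parallel gripper is mounted at the origin on the work surface. World frame = base frame: x ahead of the robot, y to its left, z up, the work surface at z = 0. Lengths are in m, angles in rad, forces in N, time in s.
With the tool pointing down it reaches from about 0.4 to 0.85 m from the base axis. Payload 10.4 kg.
Tool frame: the origin (TCP) lies between the finger pads; the fingertips stand 22 mm ahead of it and the grasp point (between the pads) lies 3 mm ahead of it; z points along the fingers, y is the line along which they close (so a half turn about z gives the same grasp; the last joint's range is limited). The gripper opens to 85 mm and grips with 20 to 120 N. Pads are 22 mm wide; open, the fingers measure 114 mm over their backs; the gripper's body (76 mm by 85 mm) begins 54 mm behind the grasp point. The pads swing forward as they close: fully open they stand 13 mm farther back than shut.
Start: joints at [-0.023, 0.332, -0.065, 1.46, 0.022, 1.35, -0.088], TCP at [0.625, 0, 0.253] pointing down, gripper open.
Joint ranges: [-2.6, 2.6], [-0.5, 2.12], [-1.47, 1.34], [0.16, 2.42], [-1.27, 4.41], [0.06, 2.06], [-2.6, 2.6]. Speed limits (rad/s): [2.22, 2.22, 2.79, 2.79, 3.14, 3.14, 3.14].

### API

Orientations are given as a unit quaternion [x, y, z, w].
In Python, from workcell import manip, camera, ticket, boxes_of, outline_of gives the robot as it stands.
- The arm moves only by the tool carry_out, never from a script. Its argument "deltas" is a list of rows, each a list of 5 numbers: the shift along the tool's x, y, z as a fraction of full scale, then the turn about the tool's z as a fraction of full scale, then the opening, from -1 (shut) to 1 (fully open), so that 0 is half open. In form: [[tx, ty, tz, spin, gripper], ...]. A call has 1 to 20 rows; each row is the pose to reach, as a shift and turn from the pose commanded when the call began, along the tool's axes at that moment; what a row does not reach only later rows make up. Full scale, the value 1, is 150 mm for a shift and 30 degrees for a turn. A row lasts 1/8 s, in which the tool goes at most 62.5 mm and 10.7 degrees, less where a joint would pass 70% of its speed; a pose out of reach is approached as far as the arm can. A call with a number of a shift or a turn outside -1 to 1 is refused whole. A call with a gripper value outside its range is refused whole. The fingers move at their own pace and stop on an object; "force" is the grip in N (left out, the last holds). Time passes only in rows, so rows that repeat a pose let the fingers close. It gives the time, the measured TCP pose, the force, the opening and the grip force at its end, in the units of the state.
- manip.get_obs(): the state, without advancing time (a new reading comes with each control period).
- camera(name): name is "scene" or "side" or "wrist"; returns a dict with "img" (480x640x3 uint8, red, green, blue), "depth" (480x640 float32, m along the optical axis (not along the pixel's ray), 0 where there is no reading), "vertical_fov" (degrees; the focal length in pixels is half the picture's height over the tangent of half this angle, whatever the lens; pixels are square), "cx", "cy" (the principal point, pixels), "R" (3x3) and "t" (3): a world point X has camera coordinates R X + t. Camera axes: x right, y down, z forward; pixel columns grow to the right and rows downward; lengths in m; the calibration is good to about 2 mm. A picture is of the moment at which its call begins.
- ticket.hand_in(): hands the job in; it is judged then, once.
Trained networks look in a picture, given as the dict that the camera call returned (one of the last four; its "shot" number tells which), for a name from the list of things; names that differ only in an ending like _2 or _b are one class to them, and where a whole thing is asked for, a point or a joint stands for the part that bears it (a point fixed in the world has none). Each returns a list of dicts, best first, with "conf" (0 to 1); they miss things now and then, are a little off and sometimes report something else, mostly with a low value. They report only what shows in the picture. A call takes as long as a camera call.
- boxes_of(query, picture): "position" ([x, y, z] in m, in world coordinates, good to about 4 mm: the middle of the surface that is visible of it).
- outline_of(query, picture): "region" (480x640 bool, what is visible of it).
The state is a dict: "clock": time; "joint_pos": joint angles; "joint_velocities": joint speeds; "tau": joint torques, N m; "position": TCP position; "ee_rot": TCP orientation; "ft_force": force on the tool from outside, world axes, zero at the start; "torque": the same for the moment, N m; "grip_width": opening from 0.0 (shut) to 1.0 (fully open); "grasp_force": force on a finger pad.
Only numpy, scipy, OpenCV 4.12 (cv2) and the standard library are available. Lean on these libraries where they do the work, as an engineer would, in place of code of your own. Each camera call takes 0.05 s, during which the arm holds its last target. There are 200 camera calls.

## Working session

There is one attempt and no reset: what is moved stays moved. The work goes in short steps, Python scripts to look and compute and a tool call to move; the robot and the scene stay as the last step left them, time stands still between calls to the robot, and variables do not carry over. Pictures are saved under pics/ and viewed, at most 14 in all, crops included, and the job is handed in when it is done.

Besides the shell and the picture viewer there is one more tool, called after "Call:" as name(argument=value, ...) on one line, values as JSON. carry_out: Moves the arm, as the interface text tells. Its arguments: {"type":"object","properties":{"deltas":{"type":"array","items":{"type":"array","items":{"type":"number"}}},"force":{"type":"number"}},"required":["deltas"]}

```bash
ls; mkdir -p pics; cat > h.py <<'E'
import numpy as np,cv2
from workcell import manip,camera,ticket,boxes_of,outline_of
def world(p,mask):
    f=240/np.tan(np.radians(p["vertical_fov"])/2)
    v,u=np.nonzero(mask&(p["depth"]>0)); d=p["depth"][v,u]
    c=np.stack([(u-p["cx"])/f*d,(v-p["cy"])/f*d,d],1)
    return (c-p["t"])@p["R"]
def save(p,n): cv2.imwrite(f"pics/{n}.png",p["img"][:,:,::-1])
E
python3 - <<'E'
from h import *
o=manip.get_obs();print({k:np.round(o[k],3) for k in o})
for c in("scene","side"):
    p=camera(c);save(p,c+"0")
    for n in "handle_light handle_dark thumb_nut bushing vblock tray_green tray_wood tray_blue jar red_pot".split():
        r=outline_of(n,p); b=boxes_of(n,p)
        s=""
        for q in r[:1]:
            w=world(p,q["region"]); zt=np.percentile(w[:,2],95); t=w[w[:,2]>zt-.006]
            (cx,cy),(a,bb),an=cv2.minAreaRect((t[:,:2]*1000).astype(np.float32))
            s=f'{q["conf"]:.2f} ztop{zt*1000:.0f} rect c({cx:.0f},{cy:.0f}) {a:.0f}x{bb:.0f}@{an:.0f} n{len(t)} mean{np.round(t.mean(0)*1000)}'
        print(c,n,s,[(round(x["conf"],2),np.round(np.array(x["position"])*1000).tolist()) for x in b[:2]])
E
```

```text
pics
{'clock': np.float64(0.0), 'joint_pos': array([-0.023,  0.333, -0.065,  1.461,  0.022,  1.35 , -0.088]), 'joint_velocities': array([ 0.001,  0.   , -0.   ,  0.002, -0.001,  0.002, -0.001]), 'tau': array([ 0.0000e+00, -6.2545e+01,  5.0000e-02, -3.9161e+01,  1.6000e-02,
        1.0000e-02, -0.0000e+00]), 'position': array([ 0.625, -0.   ,  0.253]), 'ee_rot': array([ 0.707,  0.707, -0.001, -0.   ]), 'ft_force': array([-0.159, -0.338,  0.257]), 'torque': array([ 0.009, -0.008,  0.002]), 'grasp_force': np.float64(0.0), 'grip_width': np.float64(1.001)}
scene handle_light 0.74 ztop25 rect c(449,-4) 95x26@5 n296 mean[444.  -4.  22.] [(0.7, [451.0, 1.0, 24.0]), (0.63, [457.0, -263.0, 31.0])]
scene handle_dark 0.58 ztop25 rect c(455,251) 94x25@8 n325 mean[449. 250.  22.] [(0.72, [462.0, 258.0, 24.0])]
scene thumb_nut 0.70 ztop25 rect c(460,140) 13x27@2 n26 mean[461. 142.  23.] []
scene bushing 0.86 ztop29 rect c(484,381) 31x34@83 n129 mean[484. 382.  26.] []
scene vblock 0.40 ztop32 rect c(544,-70) 259x24@37 n29 mean[ 468. -127.   39.] []
scene tray_green 0.71 ztop18 rect c(623,233) 133x1
[... 956 characters left out ...]
,386) 30x32@13 n229 mean[483. 387.  27.] []
side vblock 0.69 ztop32 rect c(463,-126) 50x36@24 n139 mean[ 464. -125.   30.] [(0.61, [463.0, -122.0, 24.0])]
side tray_green 0.95 ztop19 rect c(623,236) 131x182@4 n824 mean[624. 246.  18.] [(0.65, [630.0, 237.0, 2.0]), (0.28, [612.0, 3.0, 6.0])]
side tray_wood 0.68 ztop19 rect c(613,-153) 130x333@8 n353 mean[ 622. -210.   18.] [(0.28, [478.0, 386.0, 25.0])]
side tray_blue 0.67 ztop19 rect c(613,-2) 130x185@8 n553 mean[614.   9.  18.] [(0.8, [609.0, 2.0, 5.0])]
side jar 0.76 ztop60 rect c(455,-396) 44x47@14 n146 mean[ 455. -396.   58.] []
side red_pot 0.89 ztop45 rect c(461,-265) 50x47@89 n89 mean[ 461. -264.   43.] [(0.88, [457.0, -258.0, 26.0])]
```

View pics/scene0.png

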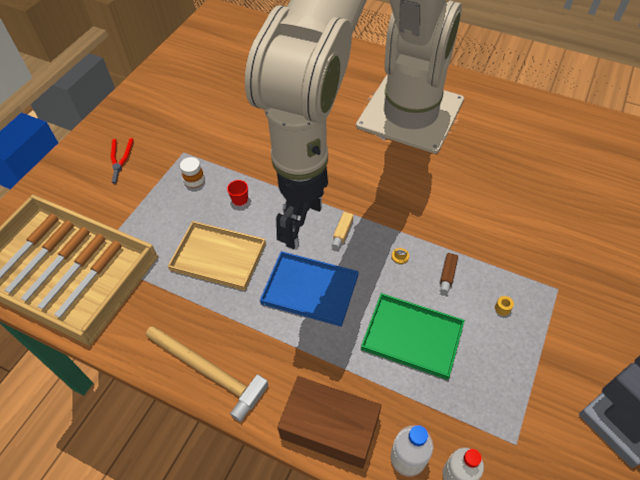

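View pics/side0.png

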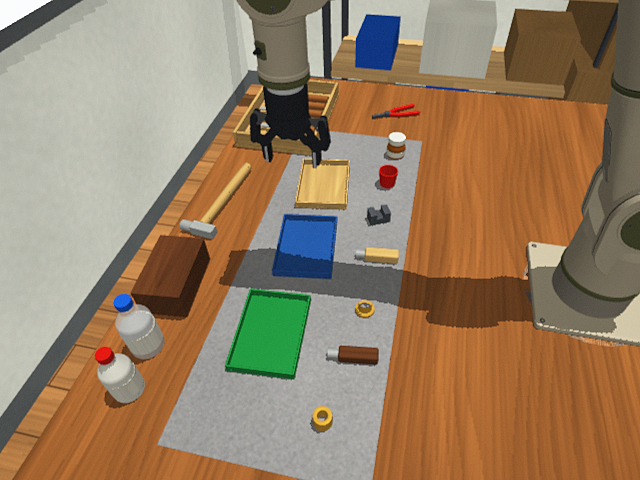

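Call:
carry_out(deltas=[[0.4, -0.2, 0, 0, 1], [0.8, -0.4, 0, 0, 1], [1, -0.5, 0, 0, 1], [1, -0.5, 0, 0, 1]], force=40)

```text
clock: 2.6
position: [0.5484, 0.1541, 0.2537]
ee_rot: [0.705, 0.709, 0.001, -0.0]
ft_force: [0.9, 0.5, -0.6]
grip_width: 0.999
grasp_force: 0.0
```

Call:
carry_out(deltas=[[0.4, -0.18, 0, 0, 1], [0.8, -0.35, 0, 0, 1], [1, -0.44, 0, 0, 1], [1, -0.44, 0, 0, 1]])

```text
clock: 3.1
position: [0.4827, 0.3026, 0.2533]
ee_rot: [0.705, 0.709, 0.0, -0.0]
ft_force: [0.1, -0.1, 0.4]
grip_width: 0.998
grasp_force: 0.0
```

Call:
carry_out(deltas=[[0.4, 0, 0.2, 0, 1], [0.56, 0, 0.4, 0, 1], [0.56, 0, 0.4, 0, 1], [0.56, 0, 0.4, 0, 1]])

```text
clock: 3.6
position: [0.4856, 0.3823, 0.1938]
ee_rot: [0.708, 0.706, 0.0, 0.001]
ft_force: [-0.1, -0.4, 0.3]
grip_width: 1.001
grasp_force: 0.0
```

```bash
cat >> h.py <<'E'
def look(names,cam="wrist",fn=None):
    p=camera(cam)
    if fn: save(p,fn)
    o=manip.get_obs(); print("clk",round(float(o["clock"]),1),"tcp",np.round(o["position"]*1000,1),"q",np.round(o["ee_rot"],3),"w",round(float(o["grip_width"]),2),"j7",round(float(o["joint_pos"][6]),2))
    for n in names.split():
        for q in outline_of(n,p)[:1]:
            w=world(p,q["region"]); zt=np.percentile(w[:,2],90); t=w[abs(w[:,2]-zt)<.005]
            (cx,cy),(a,b),an=cv2.minAreaRect((t[:,:2]*1000).astype(np.float32))
            v,u=np.nonzero(q["region"])
            print(cam,n,f'{q["conf"]:.2f} z{np.round(np.percentile(w[:,2],[5,50,95])*1000)} top rect c({cx:.1f},{cy:.1f}) {a:.0f}x{b:.0f}@{an:.1f} n{len(t)} mean{np.round(t.mean(0)*1000)} px({u.mean():.0f},{v.mean():.0f})')
    return p
E
python3 - <<'E'
from h import *
look("bushing handle_dark jar","wrist","w1")
E
```

```text
clk 3.6 tcp [485.7 382.4 194.4] q [0.708 0.706 0.001 0.001] w 0.99 j7 -0.82
wrist bushing 0.80 z[ 9. 27. 29.] top rect c(481.5,384.8) 32x32@29.1 n903 mean[481. 385.  28.] px(320,219)
wrist handle_dark 0.89 z[ 8. 23. 25.] top rect c(454.4,254.2) 93x26@7.4 n2120 mean[449. 255.  23.] px(288,352)
```

View pics/w1.png

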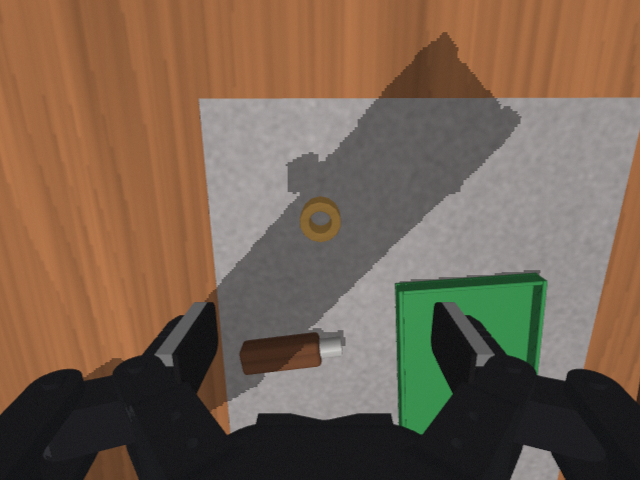

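Call:
carry_out(deltas=[[0, -0.007, 0.4, 0, 0.6], [0, -0.007, 0.8, 0, 0.4], [0, -0.007, 1, 0, 0.4], [0, -0.007, 1, 0, 0.4]])

```text
clock: 4.3
position: [0.4823, 0.3826, 0.0417]
ee_rot: [0.707, 0.707, -0.002, -0.0]
ft_force: [0.1, 0.0, 0.9]
grip_width: 0.696
grasp_force: 0.0
```

Call:
carry_out(deltas=[[0, 0, 0.06, 0, 0.4], [0, 0, 0.12, 0, 0.4], [0, 0, 0.12, 0, 0.4], [0, 0, 0.12, 0, -1], [0, 0, 0.12, 0, -1], [0, 0, 0.12, 0, -1], [0, 0, 0.12, 0, -1], [0, 0, 0.12, 0, -1], [0, 0, 0.12, 0, -1]])

```text
clock: 5.42
position: [0.4833, 0.3843, 0.0261]
ee_rot: [0.707, 0.707, 0.001, 0.0]
ft_force: [-0.9, -1.6, 5.5]
grip_width: 0.389
grasp_force: 39.8
```

Call:
carry_out(deltas=[[0, 0, -0.25, 0, -1], [0, 0, -0.5, 0, -1], [-0.35, 0.45, -0.5, 0, -1], [-0.71, 0.91, -0.5, 0, -1], [-0.71, 0.91, -0.5, 0, -1], [-0.71, 0.91, -0.5, 0, -1]])

```text
clock: 6.18
position: [0.6228, 0.2723, 0.0997]
ee_rot: [0.71, 0.705, -0.001, 0.001]
ft_force: [-1.8, 0.9, -1.2]
grip_width: 0.388
grasp_force: 40.2
```

```bash
python3 - <<'E'
from h import *
look("tray_green bushing","wrist")
look("tray_green bushing","scene")
E
```

```text
clk 6.2 tcp [620.5 275.4  99.7] q [ 0.708  0.706 -0.     0.   ] w 0.39 j7 -0.58
wrist tray_green 0.55 z[ 3.  4. 20.] top rect c(619.0,266.5) 130x116@4.4 n4917 mean[619. 292.  19.] px(321,256)
wrist bushing 0.96 z[ 78. 100. 102.] top rect c(621.7,272.2) 34x33@63.5 n4531 mean[622. 273. 101.] px(324,323)
clk 6.4 tcp [618.2 279.1 100.2] q [ 0.706  0.708 -0.    -0.001] w 0.39 j7 -0.58
scene tray_green 0.93 z[-1.  3. 18.] top rect c(622.6,232.7) 133x180@4.2 n698 mean[632. 231.  16.] px(410,337)
```

Call:
carry_out(deltas=[[0, 0, 0.2, 0, -1], [0, 0, 0.4, 0, -1], [0, 0, 0.46, 0, -1], [0, 0, 0.46, 0, -1], [0, 0, 0.46, 0, -1], [0, 0, 0.46, 0, 0.1], [0, 0, 0.46, 0, 0.1], [0, 0, 0.46, 0, 0.1], [0, 0, 0.3, 0, 0.3], [0, 0, 0, 0, 0.3], [0, 0, -0.5, 0, 0.3], [0, 0, -0.5, 0, 0.3]])

```text
clock: 7.98
position: [0.6214, 0.2786, 0.1809]
ee_rot: [0.707, 0.707, 0.004, 0.001]
ft_force: [0.2, -0.9, -1.0]
grip_width: 0.656
grasp_force: 0.0
```

Call:
carry_out(deltas=[[-0.4, -0.4, 0, 0, 0.3], [-0.7, -0.8, 0, 0, 0.3], [-0.7, -1, 0, 0, 0.3], [-0.7, -1, 0, 0, 0.3], [-0.7, -1, 0, 0, 0.3]])

```text
clock: 8.6
position: [0.4699, 0.1727, 0.1756]
ee_rot: [0.707, 0.707, 0.001, 0.0]
ft_force: [0.3, -0.2, 0.3]
grip_width: 0.652
grasp_force: 0.0
```

```bash
python3 - <<'E'
from h import *
look("thumb_nut handle_dark handle_light tray_green bushing","wrist","w2")
look("bushing thumb_nut","side")
E
```

```text
clk 8.7 tcp [470.3 173.  175.6] q [0.707 0.707 0.001 0.   ] w 0.65 j7 -0.47
wrist thumb_nut 0.83 z[ 1.  8. 25.] top rect c(451.6,150.6) 10x26@78.2 n129 mean[452. 153.  20.] px(301,255)
wrist handle_dark 0.61 z[18. 23. 25.] top rect c(453.8,253.2) 95x26@7.5 n4251 mean[448. 253.  23.] px(300,119)
wrist handle_light 0.63 z[ 5. 20. 24.] top rect c(446.6,0.7) 94x21@3.2 n1371 mean[447.   4.  23.] px(300,402)
wrist tray_green 0.87 z[ 3.  4. 20.] top rect c(622.0,234.4) 131x181@4.3 n7199 mean[628. 246.  19.] px(530,133)
wrist bushing 0.64 z[ 9. 30. 33.] top rect c(618.1,277.0) 32x33@51.9 n1661 mean[618. 277.  31.] px(539,82)
clk 8.9 tcp [469.8 172.8 175.1] q [ 0.707  0.707 -0.    -0.   ] w 0.65 j7 -0.47
side bushing 0.80 z[ 8. 28. 33.] top rect c(620.0,279.1) 30x33@16.5 n172 mean[620. 280.  31.] px(265,348)
side thumb_nut 0.56 z[ 1.  8. 26.] top rect c(449.4,152.9) 24x9@13.1 n37 mean[450. 154.  22.] px(365,309)
```

View pics/w2.png

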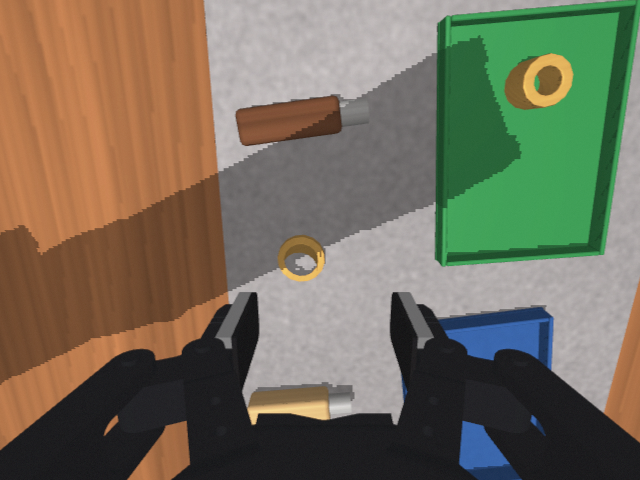

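```bash
python3 - <<'E'
from h import *
p=look("","wrist")
c=p["img"][225:295,265:340,::-1]; cv2.imwrite("pics/c1.png",cv2.resize(c,None,fx=7,fy=7,interpolation=0))
m=np.zeros((480,640),bool);m[225:295:4,265:340:5]=1
f=240/np.tan(np.radians(p["vertical_fov"])/2)
for v in range(227,295,5):
    row=[]
    for u in range(265,340,5):
        k=np.zeros((480,640),bool);k[v,u]=1;w=world(p,k); row.append(int(round(w[0,2]*1000)) if len(w) else -99)
    print(v,row)
m[:]=0;m[225:295,265:340]=1;w=world(p,m);b=w[(w[:,2]>.005)]
print(cv2.minAreaRect((b[:,:2]*1000).astype(np.float32)),cv2.minEnclosingCircle((b[:,:2]*1000).astype(np.float32)))
f_=w[(w[:,2]>.006)&(w[:,2]<.0105)];print(cv2.minEnclosingCircle((f_[:,:2]*1000).astype(np.float32)))
E
```

```text
clk 9.1 tcp [469.6 172.6 175.2] q [ 0.707  0.707 -0.    -0.   ] w 0.65 j7 -0.47
227 [0, 2, 2, 0, 2, 1, 1, 2, 0, 0, 0, 1, 1, 1, 2]
232 [1, 0, 1, 2, 0, 0, 0, 0, 1, 0, 0, 0, 1, 0, 2]
237 [1, 1, 2, 1, 1, 1, 6, 8, 7, 4, 0, 1, 1, 1, 1]
242 [0, 2, 1, 1, 2, 8, 7, 8, 8, 8, 8, 1, 2, 1, 1]
247 [0, 1, 0, 1, 7, 8, 14, 16, 15, 10, 8, 6, 1, 1, 3]
252 [1, 1, 1, 6, 9, 20, 30, 29, 28, 21, 10, 7, 1, 1, 1]
257 [1, 1, 0, 8, 9, 1, 1, 0, 1, 2, 23, 8, 5, 1, 3]
262 [1, 2, 2, 8, 8, 3, -1, 1, 1, 1, -1, 8, 7, 0, 0]
267 [0, 0, 1, 7, 8, -1, 0, 0, -1, 1, 0, 8, 1, 1, 1]
272 [1, 0, 0, 0, 9, 8, 1, 1, 0, 2, 7, 7, 1, 0, 1]
277 [0, 1, -1, 0, 1, 8, 8, 8, 7, 9, 8, 1, 1, 0, 2]
282 [2, 1, 0, 0, 1, 0, 1, 1, 1, 0, 1, 1, 1, 2, 1]
287 [0, 2, 0, 1, 1, 0, 1, 1, 1, 1, 0, 1, 2, 1, 0]
292 [0, 0, 2, 1, 0, 0, 1, 2, 0, 1, 0, 0, 1, 1, 1]
((449.6977233886719, 142.03077697753906), (39.21409606933594, 39.12425994873047), 8.626779556274414) ((450.0688781738281, 141.86892700195312), 20.082229614257812)
((450.0688781738281, 141.86892700195312), 20.082229614257812)
```

View pics/c1.png

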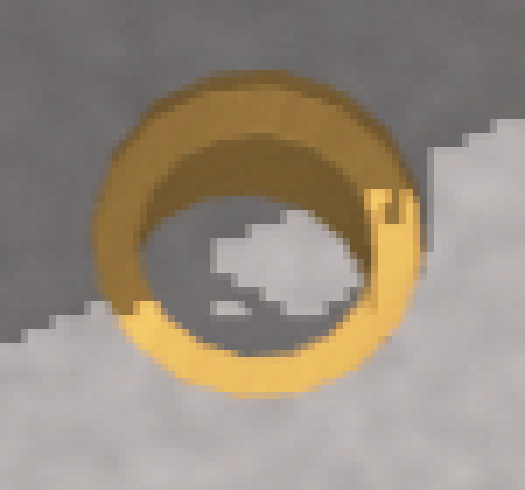

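Call:
carry_out(deltas=[[-0.204, -0.132, 0, 0, 0.3], [-0.204, -0.132, 0.4, 0, 0.3], [-0.204, -0.132, 0.8, 0, 0.3], [-0.204, -0.132, 0.95, 0, 0.3], [-0.204, -0.132, 0.95, 0, 0.3], [-0.204, -0.132, 0.95, 0, -1], [-0.204, -0.132, 0.95, 0, -1], [-0.204, -0.132, 0.95, 0, -1], [-0.204, -0.132, 0.95, 0, -1], [-0.204, -0.132, 0.95, 0, -1], [-0.204, -0.132, 0.95, 0, -1]], force=50)

```text
clock: 10.48
position: [0.4508, 0.1423, 0.0345]
ee_rot: [0.707, 0.707, 0.001, 0.001]
ft_force: [-1.8, -0.4, 5.6]
grip_width: 0.307
grasp_force: 48.8
```

Call:
carry_out(deltas=[[0, 0, -0.25, 0, -1], [0, 0, -0.5, 0, -1], [0.1, 0.3, -0.5, 0, -1], [0.34, 0.6, -0.5, 0, -1]])

```text
clock: 10.98
position: [0.5421, 0.1916, 0.1101]
ee_rot: [0.708, 0.706, 0.001, 0.001]
ft_force: [0.8, 0.3, -1.3]
grip_width: 0.305
grasp_force: 50.0
```

Call:
carry_out(deltas=[[0, 0.3, 0, 0, -1], [0, 0.58, 0, 0, -1], [0, 0.58, 0, 0, -1], [0, 0.58, 0, 0, -1], [0, 0.58, 0, 0, -1]])

```text
clock: 11.6
position: [0.6259, 0.1933, 0.1084]
ee_rot: [0.707, 0.707, 0.0, -0.0]
ft_force: [-0.5, 0.2, -1.9]
grip_width: 0.304
grasp_force: 50.1
```

```bash
python3 - <<'E'
from h import *
look("thumb_nut bushing tray_green","wrist")
E
```

```text
clk 11.7 tcp [626.  193.3 108.4] q [0.707 0.707 0.    0.   ] w 0.3 j7 -0.45
wrist thumb_nut 0.64 z[ 77.  82. 101.] top rect c(624.9,202.3) 10x26@90.0 n642 mean[625. 204.  98.] px(324,290)
wrist bushing 0.74 z[24. 32. 33.] top rect c(619.0,277.4) 32x33@0.2 n2501 mean[619. 278.  32.] px(312,105)
wrist tray_green 0.96 z[ 3.  4. 20.] top rect c(621.8,234.6) 131x180@4.4 n9461 mean[621. 259.  19.] px(318,152)
```

Call:
carry_out(deltas=[[0, 0, 0.2, 0, -1], [0, 0, 0.4, 0, -1], [0, 0, 0.46, 0, -1], [0, 0, 0.46, 0, -1], [0, 0, 0.46, 0, -1], [0, 0, 0.46, 0, 0.05], [0, 0, 0.46, 0, 0.05], [0, 0, 0.46, 0, 0.05], [0, 0, 0.3, 0, 0.05], [0, 0, 0, 0, 0.3], [0, 0, -0.4, 0, 0.3], [0, 0, -0.6, 0, 0.3]])

```text
clock: 13.3
position: [0.6277, 0.1934, 0.2019]
ee_rot: [0.707, 0.707, 0.002, 0.001]
ft_force: [0.5, -0.3, -0.2]
grip_width: 0.649
grasp_force: 0.0
```

Call:
carry_out(deltas=[[0.1, -0.3, 0, 0.3, 0.3], [0.25, -0.6, 0, 0.6, 0.3], [0.39, -1, 0, 0.92, 0.3], [0.39, -1, 0, 0.92, 0.3], [0.39, -1, 0, 0.92, 0.3]])

```text
clock: 13.92
position: [0.4771, 0.2513, 0.1983]
ee_rot: [0.855, 0.519, 0.001, 0.0]
ft_force: [0.0, -0.3, -0.1]
grip_width: 0.649
grasp_force: 0.0
```

Call:
carry_out(deltas=[[0, 0, 0, 0.3, 0.3], [0, 0, 0, 0.6, 0.3], [0, 0, 0, 0.92, 0.3], [0, 0, 0, 0.92, 0.3]])

```text
clock: 14.42
position: [0.4779, 0.2507, 0.1977]
ee_rot: [0.954, 0.299, 0.0, 0.0]
ft_force: [0.0, 0.3, -0.7]
grip_width: 0.647
grasp_force: 0.0
```

Call:
carry_out(deltas=[[0, 0, 0, 0.3, 0.3], [0, 0, 0, 0.6, 0.3], [0, 0, 0, 0.91, 0.3], [0, 0, 0, 0.91, 0.3], [0, 0, 0, 0.91, 0.3]])

```text
clock: 15.05
position: [0.477, 0.2512, 0.1978]
ee_rot: [0.998, 0.068, 0.0, 0.0]
ft_force: [0.4, -0.1, 0.6]
grip_width: 0.649
grasp_force: 0.0
```

```bash
cat >> h.py <<'E'
from scipy.spatial.transform import Rotation as Ro
def go(tx,ty,tz,yaw=None):
    "deltas in full-scale units from measured pose to world mm target; yaw = world deg of tool y axis"
    o=manip.get_obs();R=Ro.from_quat(o["ee_rot"]).as_matrix()
    d=R.T@(np.array([tx,ty,tz])/1000-o["position"]); y=np.degrees(np.arctan2(R[1,1],R[0,1]))
    print("go",np.round(d/.15,3),"yaw now",round(y,1), "" if yaw is None else "spin %.3f"%((((y-yaw)+90)%180-90)/30))
E
python3 - <<'E'
from h import *
look("handle_dark thumb_nut bushing","wrist","w3")
look("thumb_nut bushing","side")
go(447,252,25,97.5)
E
```

```text
clk 15.1 tcp [476.9 251.3 197.8] q [ 0.998  0.067  0.    -0.   ] w 0.65 j7 -2.03
wrist handle_dark 0.77 z[16. 23. 25.] top rect c(454.2,253.0) 94x26@7.8 n2674 mean[451. 252.  23.] px(318,244)
wrist thumb_nut 0.62 z[ 6. 12. 29.] top rect c(619.5,197.6) 27x11@49.3 n170 mean[618. 199.  24.] px(425,38)
wrist bushing 0.84 z[12. 31. 33.] top rect c(617.3,276.4) 31x32@7.7 n1378 mean[618. 277.  32.] px(315,25)
clk 15.3 tcp [476.7 251.4 197.8] q [0.998 0.066 0.    0.   ] w 0.65 j7 -2.03
side thumb_nut 0.69 z[ 5. 13. 31.] top rect c(624.0,203.0) 24x9@26.1 n34 mean[624. 204.  28.] px(275,315)
side bushing 0.68 z[ 6. 28. 33.] top rect c(619.3,278.7) 32x30@84.9 n172 mean[619. 280.  31.] px(265,348)
go [-0.196 -0.03   1.152] yaw now -82.5 spin 0.002
```

View pics/w3.png

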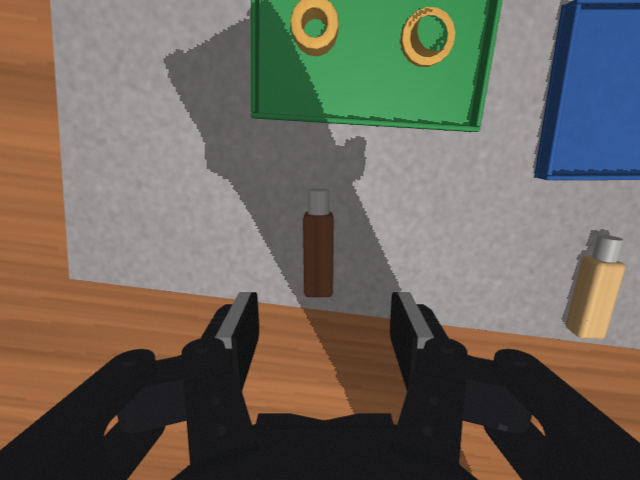

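Call:
carry_out(deltas=[[-0.2, -0.03, 0.2, 0, 0.3], [-0.2, -0.03, 0.6, 0, 0.3], [-0.2, -0.03, 1, 0, 0.3], [-0.2, -0.03, 1, 0, 0.3]], force=40)

```text
clock: 15.9
position: [0.4436, 0.2503, 0.0445]
ee_rot: [0.998, 0.066, -0.004, 0.002]
ft_force: [-0.6, -0.2, 0.7]
grip_width: 0.654
grasp_force: 0.0
```

Call:
carry_out(deltas=[[0, 0, 0.1, 0, 0.3], [0, 0, 0.15, 0, 0.3], [0, 0, 0.15, 0, 0.3], [0, 0, 0.15, 0, -1], [0, 0, 0.15, 0, -1], [0, 0, 0.15, 0, -1], [0, 0, 0.15, 0, -1], [0, 0, 0.15, 0, -1], [0, 0, 0.15, 0, -1]])

```text
clock: 17.02
position: [0.4469, 0.2523, 0.0262]
ee_rot: [0.998, 0.065, 0.001, -0.0]
ft_force: [-1.2, -0.9, 6.8]
grip_width: 0.295
grasp_force: 40.4
```

Call:
carry_out(deltas=[[0, 0, -0.4, 0, -1], [0, 0, -0.8, 0, -1], [0, 0, -0.8, 0, -1], [0, 0, -0.8, 0, -1]])

```text
clock: 17.52
position: [0.4461, 0.2518, 0.1451]
ee_rot: [0.998, 0.065, 0.0, 0.0]
ft_force: [-0.6, 0.1, -0.5]
grip_width: 0.29
grasp_force: 39.7
```

```bash
python3 - <<'E'
from h import *
look("handle_dark tray_wood","wrist")
look("tray_wood jar red_pot","scene")
look("tray_wood red_pot","side")
E
```

```text
clk 17.6 tcp [445.7 251.5 144.3] q [ 0.998  0.065 -0.001  0.   ] w 0.29 j7 -2.07
wrist handle_dark 0.60 z[136. 142. 143.] top rect c(453.3,252.3) 94x26@7.4 n12601 mean[452. 252. 142.] px(325,300)
clk 17.7 tcp [445.7 251.6 144. ] q [ 0.998  0.065 -0.001  0.001] w 0.3 j7 -2.07
scene tray_wood 0.45 z[127. 139. 142.] top rect c(457.2,250.6) 91x26@8.0 n353 mean[453. 250. 140.] px(458,242)
scene jar 0.97 z[ 4. 43. 61.] top rect c(457.0,-401.8) 45x46@13.1 n219 mean[ 456. -401.   59.] px(191,172)
scene red_pot 0.82 z[ 0. 26. 44.] top rect c(459.5,-269.5) 52x48@37.7 n117 mean[ 459. -271.   42.] px(237,192)
clk 17.9 tcp [446.1 251.9 144.8] q [ 0.998  0.065 -0.     0.   ] w 0.29 j7 -2.07
side tray_wood 0.77 z[ 1.  4. 18.] top rect c(645.7,-220.9) 91x183@10.2 n195 mean[ 650. -176.   15.] px(313,187)
```

Call:
carry_out(deltas=[[0.06, 0.3, 0, 0, -1], [0.12, 0.6, 0, 0, -1], [0.175, 0.904, 0, 0, -1], [0.175, 0.904, 0, 0, -1]])

```text
clock: 18.52
position: [0.491, 0.1171, 0.1453]
ee_rot: [0.998, 0.062, 0.0, 0.001]
ft_force: [0.6, 0.3, -1.6]
grip_width: 0.295
grasp_force: 39.7
```

Call:
carry_out(deltas=[[0.06, 0.3, 0, 0, -1], [0.12, 0.6, 0, 0, -1], [0.175, 0.904, 0, 0, -1], [0.175, 0.904, 0, 0, -1]])

```text
clock: 19.02
position: [0.5343, -0.0131, 0.1453]
ee_rot: [0.998, 0.063, 0.0, 0.001]
ft_force: [-0.2, 1.2, -0.3]
grip_width: 0.295
grasp_force: 39.7
```

Call:
carry_out(deltas=[[0.06, 0.3, 0, 0, -1], [0.12, 0.6, 0, 0, -1], [0.175, 0.904, 0, 0, -1], [0.175, 0.904, 0, 0, -1]])

```text
clock: 19.52
position: [0.5778, -0.1437, 0.145]
ee_rot: [0.998, 0.063, -0.0, 0.001]
ft_force: [0.6, 0.3, -0.5]
grip_width: 0.297
grasp_force: 39.7
```

Call:
carry_out(deltas=[[0.06, 0.3, 0, 0, -1], [0.12, 0.6, 0, 0, -1], [0.175, 0.904, 0, 0, -1], [0.175, 0.904, 0, 0, -1], [0.175, 0.904, 0, 0, -1]])

```text
clock: 20.15
position: [0.6218, -0.2694, 0.1449]
ee_rot: [0.998, 0.066, -0.0, -0.001]
ft_force: [0.7, 1.4, -0.1]
grip_width: 0.295
grasp_force: 39.7
```

```bash
python3 - <<'E'
from h import *
look("handle_dark tray_wood","wrist","w4")
look("tray_wood","scene")
go(621.5,-272,31,98)
E
```

```text
clk 20.2 tcp [ 621.8 -269.2  145.1] q [ 0.998  0.067  0.    -0.001] w 0.29 j7 -1.03
wrist handle_dark 0.83 z[135. 142. 143.] top rect c(628.7,-268.8) 95x26@7.6 n12749 mean[ 628. -269.  142.] px(324,299)
wrist tray_wood 0.74 z[ 3.  4. 20.] top rect c(622.7,-228.2) 130x181@8.4 n5269 mean[ 635. -212.   19.] px(251,210)
clk 20.4 tcp [ 621.6 -270.2  145.5] q [ 0.998  0.066  0.    -0.   ] w 0.29 j7 -1.03
scene tray_wood 0.92 z[-1.  3. 18.] top rect c(623.8,-229.1) 133x182@8.4 n654 mean[ 628. -225.   16.] px(217,256)
go [-0.002  0.01   0.764] yaw now -82.4 spin -0.013
```

View pics/w4.png

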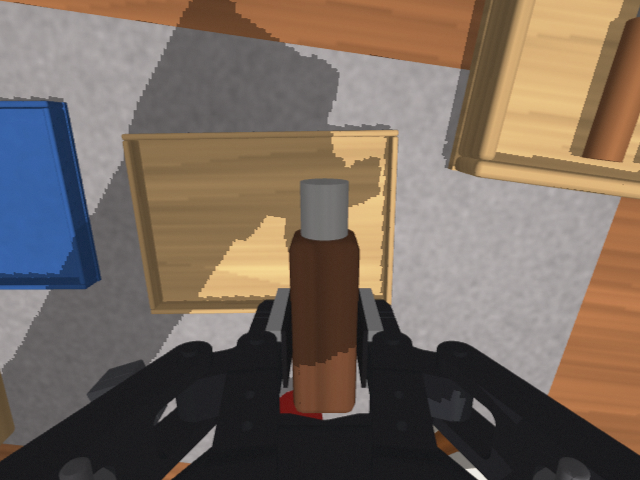

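Call:
carry_out(deltas=[[0, 0.01, 0.3, 0, -1], [0, 0.01, 0.6, 0, -1], [0, 0.01, 0.76, 0, -1], [0, 0.01, 0.76, 0, -1], [0, 0.01, 0.76, 0, -1], [0, 0.01, 0.76, 0, 0], [0, 0.01, 0.76, 0, 0], [0, 0.01, 0.76, 0, 0], [0, 0.01, 0.5, 0, 0], [0, 0.01, 0.2, 0, 0.3], [0, 0.01, -0.2, 0, 0.3], [0, 0.01, -0.3, 0, 0.3]])

```text
clock: 21.9
position: [0.6231, -0.2744, 0.1955]
ee_rot: [0.998, 0.065, 0.003, 0.001]
ft_force: [0.6, -0.5, -0.6]
grip_width: 0.65
grasp_force: 0.0
```

Call:
carry_out(deltas=[[-0.16, -0.32, 0, 0, 0.3], [-0.32, -0.64, 0, 0, 0.3], [-0.48, -0.97, 0, 0, 0.3], [-0.48, -0.97, 0, 0, 0.3]])

```text
clock: 22.4
position: [0.5295, -0.1348, 0.19]
ee_rot: [0.998, 0.068, -0.0, -0.001]
ft_force: [-0.2, -0.9, 0.6]
grip_width: 0.649
grasp_force: 0.0
```

Call:
carry_out(deltas=[[-0.16, -0.32, 0, 0, 0.3], [-0.32, -0.64, 0, 0, 0.3], [-0.48, -0.97, 0, 0, 0.3], [-0.48, -0.97, 0, 0, 0.3], [-0.48, -0.97, 0, 0, 0.3]])

```text
clock: 23.02
position: [0.4412, -0.0047, 0.1904]
ee_rot: [0.998, 0.065, 0.0, 0.0]
ft_force: [-0.4, -0.5, 0.1]
grip_width: 0.651
grasp_force: 0.0
```

```bash
python3 - <<'E'
from h import *
look("handle_light handle_dark vblock","wrist","w5")
look("handle_light handle_dark vblock","side")
look("handle_light handle_dark vblock","scene")
go(440,-3,25,97)
E
```

```text
clk 23.1 tcp [441.3  -5.1 190.3] q [0.998 0.065 0.    0.   ] w 0.65 j7 -1.53
wrist handle_light 0.72 z[ 3.  4. 20.] top rect c(574.9,-8.9) 58x180@7.6 n2839 mean[561. -13.  19.] px(353,43)
wrist vblock 0.92 z[ 6. 29. 32.] top rect c(461.7,-129.1) 50x32@26.0 n1749 mean[ 463. -128.   31.] px(477,216)
clk 23.3 tcp [441.   -4.7 190.2] q [ 0.998  0.065 -0.     0.   ] w 0.65 j7 -1.53
side handle_light 0.77 z[ 4. 21. 25.] top rect c(448.4,-0.6) 94x29@5.4 n328 mean[442.   0.  22.] px(379,255)
side handle_dark 0.89 z[ 4. 23. 29.] top rect c(626.8,-267.8) 86x30@12.6 n198 mean[ 622. -269.   26.] px(327,171)
side vblock 0.68 z[ 3. 18. 32.] top rect c(463.6,-124.2) 49x30@23.9 n76 mean[ 473. -116.   30.] px(378,217)
clk 23.5 tcp [440.8  -4.1 190.2] q [ 0.998  0.065 -0.     0.   ] w 0.65 j7 -1.54
scene handle_light 0.70 z[-2. 20. 25.] top rect c(448.8,-4.0) 94x25@6.6 n273 mean[442.  -5.  22.] px(342,229)
scene handle_dark 0.70 z[ 5. 24. 29.] top rect c(630.9,-272.4) 97x28@6.8 n318 mean[ 624. -273.   26.] px(199,247)
scene vblock 0.76 z[ 5. 26. 32.] top rect c(464.1,-130.9) 54x30@26.8 n149 mean[ 465. -130.   30.] px(289,216)
go [-0.004 -0.006  1.102] yaw now -82.5 spin 0.017
```

View pics/w5.png

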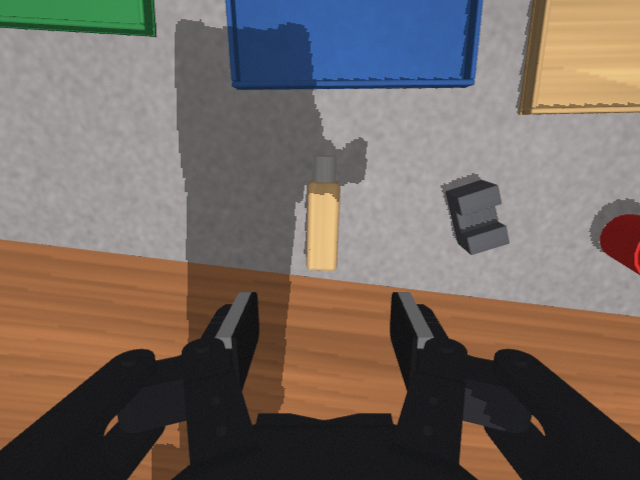

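Call:
carry_out(deltas=[[0, -0.01, 0.4, 0.03, 0.3], [0, -0.01, 0.8, 0.03, 0.3], [0, -0.01, 1, 0.03, 0.3], [0, -0.01, 1, 0.03, 0.3]])

```text
clock: 24.12
position: [0.4389, -0.0025, 0.0387]
ee_rot: [0.998, 0.058, -0.002, 0.0]
ft_force: [0.6, 0.2, 1.1]
grip_width: 0.651
grasp_force: 0.0
```

Call:
carry_out(deltas=[[0, 0, 0.1, 0, 0.3], [0, 0, 0.1, 0, 0.3], [0, 0, 0.1, 0, 0.3], [0, 0, 0.1, 0, -1], [0, 0, 0.1, 0, -1], [0, 0, 0.1, 0, -1], [0, 0, 0.1, 0, -1], [0, 0, 0.1, 0, -1], [0, 0, 0.1, 0, -1]])

```text
clock: 25.25
position: [0.441, -0.0024, 0.0259]
ee_rot: [0.998, 0.058, 0.001, -0.0]
ft_force: [-1.2, -0.2, 6.0]
grip_width: 0.29
grasp_force: 39.9
```

Call:
carry_out(deltas=[[0, 0, -0.4, 0, -1], [0, 0, -0.8, 0, -1], [0, 0, -0.8, 0, -1], [0, 0, -0.8, 0, -1]])

```text
clock: 25.75
position: [0.4402, -0.0024, 0.1451]
ee_rot: [0.998, 0.058, 0.0, -0.0]
ft_force: [-0.4, -0.0, -0.2]
grip_width: 0.296
grasp_force: 39.7
```

```bash
python3 - <<'E'
from h import *
p=look("handle_light","wrist")
m=np.zeros((480,640),bool);m[100:430,270:380]=1
w=world(p,m);w=w[(w[:,2]>.11)&(w[:,2]<.16)]
print(cv2.minAreaRect((w[:,:2]*1000).astype(np.float32)),np.percentile(w[:,2],95))
look("handle_light","side")
go(610,-187,145,98.4)
E
```

```text
clk 25.8 tcp [439.8  -2.4 144.4] q [ 0.998  0.058 -0.001  0.   ] w 0.29 j7 -1.55
wrist handle_light 0.98 z[136. 142. 144.] top rect c(446.0,-2.1) 94x26@6.5 n12646 mean[445.  -2. 142.] px(325,303)
((446.16192626953125, -2.0031585693359375), (95.08605194091797, 43.39742660522461), 18.7200984954834) 0.15227972730410383
clk 25.9 tcp [439.6  -2.5 144. ] q [ 0.998  0.058 -0.001  0.   ] w 0.29 j7 -1.55
side handle_light 0.80 z[120. 138. 143.] top rect c(446.5,2.1) 94x27@9.0 n239 mean[440.   1. 141.] px(382,218)
go [ 0.986  1.353 -0.008] yaw now -83.4 spin -0.060
```

Call:
carry_out(deltas=[[0.16, 0.22, 0, 0, -1], [0.33, 0.45, 0, 0, -1], [0.495, 0.68, 0, 0, -1], [0.495, 0.68, 0, 0, -1]])

```text
clock: 26.45
position: [0.5266, -0.0978, 0.1441]
ee_rot: [0.998, 0.056, -0.001, 0.0]
ft_force: [0.1, 0.6, -0.4]
grip_width: 0.293
grasp_force: 39.7
```

Call:
carry_out(deltas=[[0.16, 0.22, 0, -0.06, -1], [0.33, 0.45, 0, -0.06, -1], [0.495, 0.68, 0, -0.06, -1], [0.495, 0.68, 0, -0.06, -1], [0.495, 0.68, 0, -0.06, -1]])

```text
clock: 27.08
position: [0.6108, -0.1867, 0.1443]
ee_rot: [0.997, 0.074, -0.001, -0.001]
ft_force: [0.1, 0.2, -0.9]
grip_width: 0.296
grasp_force: 39.7
```

```bash
python3 - <<'E'
from h import *
look("handle_light handle_dark tray_wood","wrist","w6")
go(611,-187.5,31,98)
E
```

```text
clk 27.1 tcp [ 610.9 -186.4  144.7] q [ 0.997  0.074 -0.001 -0.001] w 0.3 j7 -1.15
wrist handle_light 0.96 z[135. 142. 143.] top rect c(616.3,-186.3) 95x26@8.6 n12445 mean[ 616. -186.  141.] px(324,303)
wrist handle_dark 0.61 z[12. 27. 29.] top rect c(628.5,-272.3) 94x26@7.8 n4279 mean[ 625. -272.   27.] px(449,232)
wrist tray_wood 0.88 z[ 3.  4. 20.] top rect c(622.5,-228.2) 130x180@8.5 n5333 mean[ 639. -242.   19.] px(392,207)
go [-0.002  0.005  0.763] yaw now -81.5 spin 0.016
```

View pics/w6.png

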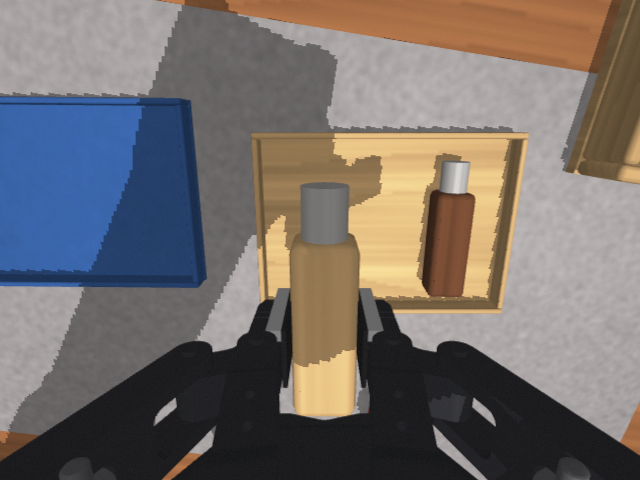

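Call:
carry_out(deltas=[[0, 0, 0.3, 0, -1], [0, 0, 0.6, 0, -1], [0, 0, 0.76, 0, -1], [0, 0, 0.76, 0, -1], [0, 0, 0.76, 0, -1], [0, 0, 0.76, 0, 0], [0, 0, 0.76, 0, 0], [0, 0, 0.76, 0, 0], [0, 0, 0.5, 0, 0], [0, 0, 0.2, 0, 0.3], [0, 0, -0.2, 0, 0.3], [0, 0, -0.3, 0, 0.3]])

```text
clock: 28.78
position: [0.6132, -0.1886, 0.1952]
ee_rot: [0.997, 0.073, 0.003, 0.001]
ft_force: [0.0, 0.1, 0.3]
grip_width: 0.65
grasp_force: 0.0
```

Call:
carry_out(deltas=[[-0.3, -0.18, 0, -0.2, 0.4], [-0.6, -0.36, 0, -0.4, 0.4], [-0.917, -0.54, 0, -0.58, 0.4], [-0.917, -0.54, 0, -0.58, 0.4], [-0.917, -0.54, 0, -0.58, 0.4]])

```text
clock: 29.4
position: [0.464, -0.1281, 0.1906]
ee_rot: [0.975, 0.223, 0.001, 0.0]
ft_force: [0.2, 0.8, -0.3]
grip_width: 0.699
grasp_force: 0.0
```

```bash
python3 - <<'E'
from h import *
look("vblock handle_light handle_dark red_pot tray_blue","wrist","w7")
look("handle_light handle_dark vblock","side")
look("handle_light handle_dark tray_blue","scene")
go(463,-128,26,116)
E
```

```text
clk 29.4 tcp [ 464.4 -128.2  190.5] q [0.975 0.223 0.    0.   ] w 0.7 j7 -0.94
wrist vblock 0.70 z[17. 31. 32.] top rect c(461.7,-129.3) 50x32@26.3 n1648 mean[ 463. -129.   31.] px(324,225)
wrist handle_light 0.58 z[14. 27. 29.] top rect c(616.7,-187.4) 95x27@7.8 n4300 mean[ 612. -187.   27.] px(486,74)
wrist handle_dark 0.58 z[11. 27. 29.] top rect c(628.0,-271.9) 95x26@7.5 n4101 mean[ 623. -271.   27.] px(589,113)
wrist red_pot 0.65 z[10. 48. 60.] top rect c(451.5,-398.0) 47x40@38.4 n2104 mean[ 453. -397.   60.] px(596,366)
wrist tray_blue 0.62 z[ 3.  4. 20.] top rect c(622.6,-228.2) 130x181@8.5 n3749 mean[ 607. -230.   19.] px(525,92)
clk 29.8 tcp [ 463.9 -128.1  190.1] q [ 0.975  0.223 -0.    -0.   ] w 0.7 j7 -0.94
side handle_light 0.67 z[ 5. 23. 29.] top rect c(617.2,-184.6) 92x30@5.8 n221 mean[ 609. -184.   27.] px(324,192)
side handle_dark 0.63 z[ 8. 23. 29.] top rect c(626.9,-268.4) 86x30@11.7 n187 mean[ 621. -268.   26.] px(327,170)
side vblock 0.65 z[ 1. 19. 32.] top rect c(462.5,-124.7) 51x31@29.0 n130 mean[ 462. -124.   30.] px(379,216)
clk 29.9 tcp [ 463.6 -127.9  190.2] q [ 0.975  0.223 -0.    -0.   ] w 0.7 j7 -0.94
scene handle_light 0.92 z[11. 25. 29.] top rect c(620.3,-186.4) 94x26@9.5 n297 mean[ 614. -188.   26.] px(234,257)
scene handle_dark 0.88 z[ 3. 24. 28.] top rect c(629.1,-272.4) 93x27@8.7 n314 mean[ 625. -273.   26.] px(199,247)
scene tray_blue 0.55 z[-1.  3. 18.] top rect c(612.7,-5.4) 133x181@8.1 n699 mean[617.  -4.  16.] px(309,289)
go [-4.000e-03 -1.000e-03  1.096e+00] yaw now -64.2 spin -0.006
```

View pics/w7.png

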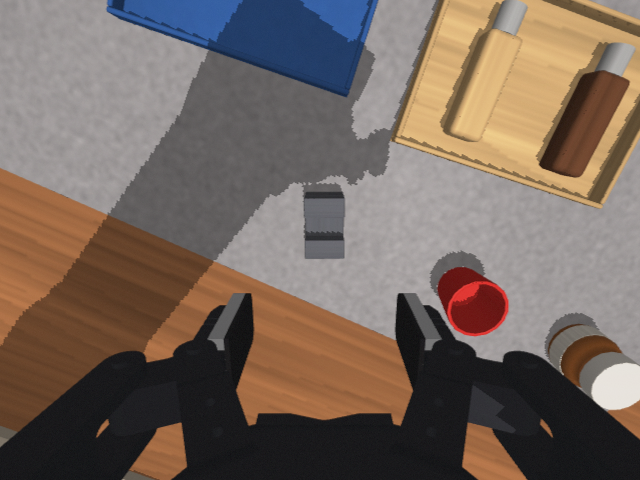

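Call:
carry_out(deltas=[[-0.01, 0, 0.4, 0, 0.4], [-0.01, 0, 0.8, 0, 0.4], [-0.01, 0, 1, 0, 0.4], [-0.01, 0, 1, 0, 0.4]], force=70)

```text
clock: 30.6
position: [0.4606, -0.1283, 0.0386]
ee_rot: [0.975, 0.223, -0.002, -0.001]
ft_force: [-1.0, -0.1, 0.5]
grip_width: 0.699
grasp_force: 0.0
```

Call:
carry_out(deltas=[[0, 0, 0.1, 0, 0.4], [0, 0, 0.1, 0, 0.4], [0, 0, 0.1, 0, 0.4], [0, 0, 0.1, 0, -1], [0, 0, 0.1, 0, -1], [0, 0, 0.1, 0, -1], [0, 0, 0.1, 0, -1], [0, 0, 0.1, 0, -1], [0, 0, 0.1, 0, -1]])

```text
clock: 31.72
position: [0.4627, -0.1287, 0.0261]
ee_rot: [0.975, 0.223, 0.001, 0.0]
ft_force: [-1.5, -0.0, 6.3]
grip_width: 0.354
grasp_force: 69.6
```

Call:
carry_out(deltas=[[0, 0, -0.3, 0, -1], [0, 0, -0.6, 0, -1], [0, 0, -0.6, 0, -1], [0, 0, -0.6, 0, -1]])

```text
clock: 32.22
position: [0.4615, -0.1284, 0.1144]
ee_rot: [0.975, 0.223, -0.001, -0.0]
ft_force: [-0.1, 0.2, -4.4]
grip_width: 0.356
grasp_force: 71.2
```

```bash
python3 - <<'E'
from h import *
look("vblock","wrist")
go(613,-4,115,100)
E
```

```text
clk 32.3 tcp [ 461.2 -128.4  113.9] q [ 0.975  0.223 -0.001 -0.   ] w 0.36 j7 -0.93
wrist vblock 0.64 z[ 99. 119. 120.] top rect c(460.4,-128.7) 51x33@25.9 n7721 mean[ 463. -128.  119.] px(324,324)
go [ 1.273 -0.306 -0.011] yaw now -64.2 spin 0.527
```

Call:
carry_out(deltas=[[0.2, -0.05, 0, 0.1, -1], [0.45, -0.1, 0, 0.25, -1], [0.636, -0.153, 0, 0.26, -1], [0.636, -0.153, 0, 0.26, -1], [0.636, -0.153, 0, 0.26, -1]])

```text
clock: 32.95
position: [0.5371, -0.0668, 0.1141]
ee_rot: [0.988, 0.156, -0.001, -0.0]
ft_force: [-0.1, -0.2, -3.2]
grip_width: 0.359
grasp_force: 71.0
```

```bash
python3 - <<'E'
from h import *
go(613,-4,115,98)
E
```

```text
go [ 0.611 -0.242 -0.008] yaw now -72.0 spin 0.333
```

Call:
carry_out(deltas=[[0.2, -0.08, 0, 0.1, -1], [0.45, -0.16, 0, 0.33, -1], [0.61, -0.24, 0, 0.33, -1], [0.61, -0.24, 0, 0.33, -1], [0.61, -0.24, 0, 0.33, -1]])

```text
clock: 33.58
position: [0.6131, -0.0054, 0.1148]
ee_rot: [0.998, 0.07, -0.001, 0.0]
ft_force: [0.9, -1.3, -3.1]
grip_width: 0.358
grasp_force: 71.0
```

```bash
python3 - <<'E'
from h import *
look("vblock tray_blue","wrist")
go(613,-4,31,98)
E
```

```text
clk 33.6 tcp [613.1  -5.5 115. ] q [ 0.998  0.07  -0.001  0.   ] w 0.36 j7 -1.48
wrist vblock 0.62 z[ 99. 119. 121.] top rect c(611.9,-5.7) 51x33@7.6 n7731 mean[615.  -5. 120.] px(324,324)
wrist tray_blue 0.71 z[10. 26. 29.] top rect c(617.1,-186.5) 94x27@8.0 n5146 mean[ 614. -185.   27.] px(603,283)
go [-0.001 -0.008  0.562] yaw now -82.0 spin 0.000
```

Call:
carry_out(deltas=[[0, 0, 0.25, 0, -1], [0, 0, 0.5, 0, -1], [0, 0, 0.56, 0, -1], [0, 0, 0.56, 0, -1], [0, 0, 0.56, 0, -1], [0, 0, 0.56, 0, 0.3], [0, 0, 0.56, 0, 0.3], [0, 0, 0.56, 0, 0.3], [0, 0, 0.3, 0, 0.3], [0, 0, 0, 0, 0.3], [0, 0, -0.4, 0, 0.3], [0, 0, -0.8, 0, 0.3], [0, 0, -0.8, 0, 0.3], [0, 0, -0.8, 0, 0.3], [0, 0, -0.8, 0, 0.3]])

```text
clock: 35.6
position: [0.6133, -0.0039, 0.2337]
ee_rot: [0.997, 0.071, -0.001, -0.0]
ft_force: [-0.1, -0.1, -0.1]
grip_width: 0.648
grasp_force: 0.0
```

```bash
python3 - <<'E'
from h import *
n="vblock bushing thumb_nut handle_light handle_dark jar red_pot"
look(n,"side","s9"); look(n,"scene","sc9")
E
```

```text
clk 35.6 tcp [613.4  -3.9 233.8] q [ 0.998  0.071 -0.001 -0.   ] w 0.65 j7 -1.48
side vblock 0.60 z[ 4. 23. 36.] top rect c(614.9,-1.2) 50x35@8.9 n160 mean[614.  -1.  34.] px(305,242)
side bushing 0.83 z[ 8. 28. 33.] top rect c(619.4,280.0) 30x31@33.6 n155 mean[619. 281.  31.] px(265,348)
side thumb_nut 0.65 z[ 6. 13. 31.] top rect c(624.3,202.8) 25x9@21.1 n39 mean[623. 204.  28.] px(275,315)
side handle_light 0.96 z[ 8. 24. 28.] top rect c(615.0,-184.2) 87x27@7.0 n201 mean[ 609. -183.   27.] px(324,192)
side handle_dark 0.60 z[ 8. 24. 29.] top rect c(629.7,-269.2) 92x30@9.3 n189 mean[ 623. -268.   27.] px(326,170)
side jar 0.96 z[ 7. 38. 60.] top rect c(456.3,-396.7) 41x43@8.2 n125 mean[ 455. -394.   58.] px(396,146)
side red_pot 0.70 z[ 5. 30. 44.] top rect c(461.3,-266.0) 46x51@6.9 n107 mean[ 461. -266.   42.] px(388,176)
clk 36.0 tcp [614.   -3.9 235.3] q [ 0.998  0.071 -0.     0.   ] w 0.65 j7 -1.48
scene vblock 0.96 z[ 6. 29. 36.] top rect c(614.4,-5.9) 52x33@9.0 n208 mean[616.  -6.  34.] px(309,286)
scene bushing 0.59 z[ 2. 24. 32.] top rect c(620.9,276.5) 32x32@68.4 n152 mean[621. 276.  30.] px(434,340)
scene thumb_nut 0.67 z[ 7. 11. 28.] top rect c(636.5,191.9) 13x27@7.3 n31 mean[637. 192.  23.] px(391,330)
scene handle_light 0.66 z[15. 25. 29.] top rect c(619.1,-187.6) 95x25@7.8 n306 mean[ 614. -188.   26.] px(234,256)
scene handle_dark 0.83 z[10. 24. 29.] top rect c(630.6,-272.7) 95x27@7.3 n307 mean[ 625. -273.   26.] px(199,246)
scene jar 0.60 z[ 8. 45. 61.] top rect c(456.1,-402.6) 46x45@76.9 n212 mean[ 456. -402.   58.] px(191,173)
scene red_pot 0.83 z[ 2. 27. 44.] top rect c(460.0,-270.2) 50x48@56.2 n119 mean[ 458. -269.   42.] px(238,192)
```

View pics/s9.png

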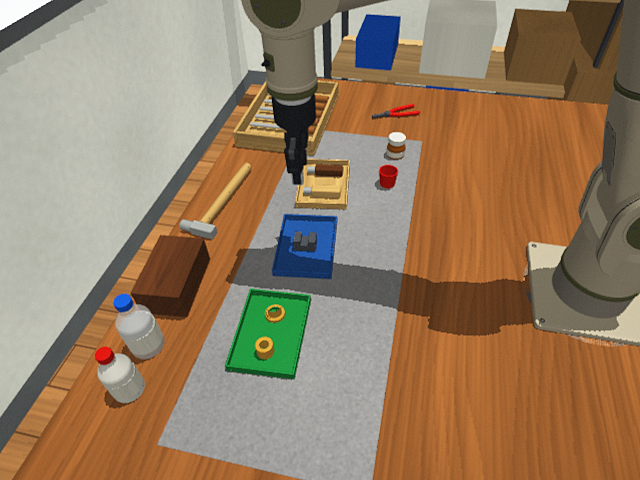

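All five parts sit flat in the right trays: bushing (264,348), nut (275,313), V-block (305,242), handles (325,170) and (323,190). The jar and pot have not moved, and the heights match each part resting on a 4 mm tray floor.

```bash
python3 -c "
from h import *
print(ticket.hand_in())"
```

```text
the job is handed in; nothing more can be done
None
```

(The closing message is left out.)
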